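# Gauge a levelling packer and put it in its tray

### The arm

A 6-joint arm with a two-finger parallel gripper is mounted at the origin on the work surface. World frame = base frame: x ahead of the robot, y to its left, z up, the work surface at z = 0. Lengths are in m, angles in degrees, forces in N, time in s.
With the tool pointing down it reaches from about 0.25 to 0.8 m from the base axis. Payload 8.5 kg.
Tool frame: the origin (TCP) lies between the finger pads; the fingertips stand 11 mm ahead of it and the grasp point (between the pads) lies 8 mm behind it (tip_extent is the distance from the TCP to the fingertips, in m); z points along the fingers, y is the direction in which the jaws open and shut (so a half turn about z gives the same grasp; the last joint's range is limited). The gripper opens to 85 mm and grips with 20 to 120 N. Pads are 22 mm wide; open, the fingers measure 114 mm over their backs; the gripper's body (76 mm by 85 mm) begins 54 mm behind the grasp point. The pads swing forward as they close: fully open they stand 13 mm farther back than shut.
Start: joints at [-72.193, 13.648, -0.773, 75.585, 0, 90], TCP at [0.161, -0.5, 0.242] pointing down, gripper open.
Joint ranges: [-152.45, 152.45], [-59.26, 108.67], [-65.41, 83.53], [-104.44, 129.93], [-82.83, 76.93], [-180, 180]. Speed limits (degrees/s): [127.2, 127.2, 159.86, 180, 180, 180].

### API

Orientations are given as [roll, pitch, yaw] about the fixed x, y, z axes, in that order (R = Rz(yaw) Ry(pitch) Rx(roll)).
In Python, from plant import * gives the robot as it stands.
- The arm moves only by the tool play_rows, never from a script. Its arguments are lists of equal length, an entry for each row: "dp": the shift along the tool's x, y, z in units of 40 mm (1.0 is 40 mm), a list of three; "dr": the turn, a rotation vector about the tool's x, y, z in rad, a list of three. In form: {"dp": [[dx, dy, dz], ...], "dr": [[rx, ry, rz], ...]}. A call has exactly 8 rows; each row is the pose to reach, as a shift and turn from the pose commanded when the call began, along the tool's axes at that moment; what a row does not reach only later rows make up. A row lasts 1/8 s, in which the tool goes at most 62.5 mm and 10.7 degrees, less where a joint would pass 70% of its speed; a pose out of reach is approached as far as the arm can. A call with a gripper value outside its range is refused whole. "grip" is the opening, from 0 (shut) to 1 (fully open), set as the call begins (left out, the last holds). The fingers move at their own pace and stop on an object; "squeeze" is the grip in N (left out, the last holds). Time passes only in rows, so rows that repeat a pose let the fingers close, or fill a call up. It gives the time, the measured TCP pose, the force and the opening at its end, in the units of the state.
- get_obs(): the state, without advancing time (a new reading comes with each control period).
- camera(name): name is "side" or "top" or "wrist"; returns (picture, depth): 420x560x3 uint8, red, green, blue; 420x560 float32, m along the optical axis (not along the pixel's ray), 0 where there is no reading.
- get_calibration(name): a dict with "fx", "fy", "cx", "cy" (pixels), "dist" ([k1, k2, p1, p2, k3] as OpenCV has them; the pictures are not rectified), "eye" and "rotation" of the camera in the world. Camera axes: x right, y down, z forward; pixel columns grow to the right and rows downward; lengths in m; the calibration is good to about 2 mm. A picture is of the moment at which its call begins: read the wrist's pose just before it. get_calibration takes no time and is no camera call; for the wrist camera it gives the pose at the moment of the call.
- hand_in(): hands the job in, once; it reports no verdict.
The state is a dict: "time_s": time; "joint_positions": joint angles; "joint_velocities": joint speeds; "tau": joint torques, N m; "position": TCP position; "ee_rot": TCP orientation; "ft_force": force on the tool from outside, world axes, zero at the start; "moment": the same for the moment, N m; "grip_width": finger opening in m.
Only numpy, scipy, OpenCV 4.12 (cv2) and the standard library are available. Lean on these libraries where they do the work, as an engineer would, in place of code of your own. Each camera call takes 0.05 s, during which the arm holds its last target. There are 200 camera calls.

### The job

The instruments in this laboratory stand on aluminium levelling packers; one loose packer, of unknown thickness, stands on edge on the bench. Pinch it across its thickness, read from the finger opening how thick it is, and stand it upright near the middle of the rectangular tray if it is thinner than 24 mm or of the round pan if it is thicker (within 2 mm of 24 either will do), then let go. Do not knock over or shift the bottle, the flat bar or the column.

Things in the scene. Friction and masses are not known exactly. Their poses are not given: they have to be found in the camera images.
- packer: plain aluminium block standing on edge: 70 mm long (own x), 50 mm high (z), 16 to 32 mm thick (y), different every time; rigid, 0.15 to 0.3 kg. Origin at the underside, mid-length, 8 mm in from the face on its own -y side; mid-thickness lies 0 to 8 mm from it towards own +y. A hard squeeze reads up to 2 mm thin. (packer_face_c0, its +y half: y in packer frame = thickness less 16 mm.)
- tray: rectangular shallow steel tray for packers thinner than 24 mm, fixed to the bench: 200 mm (own x) by 220 mm (own y) outside, rim 14 mm high, walls 4 mm thick. The origin is the centre of the underside, at bench height; the inner floor is 4 mm above it.
- pan: round shallow steel pan for packers thicker than 24 mm, fixed to the bench: 220 mm across outside, rim 14 mm high, walls 4 mm thick. The origin is the centre of the underside, at bench height; the inner floor is 4 mm above it.
- bottle: bystander: glass reagent bottle with blue cap, 70 mm across and 150 mm high, standing; origin at the centre of its underside.
- bar: bystander: aluminium bar lying flat on the bench beyond the packer, 50 mm (own x) by 130 mm (own y) and 12 mm high; origin at the centre of its underside. It is not a packer.
- column: bystander: steel chromatography column lying on the bench, a 12 mm tube 156 mm long over its two square 18 mm end nuts, along own x; origin below its middle, at bench height.

How it is judged (in metres and radians):
At the end, for the whole second after the job is handed in: The packer stands upright (within 10 degrees), at rest and released, on the floor of the rectangular tray if thinner than 24 mm, of the round pan if thicker (22 to 26 mm: either), its origin within 50 mm of that tray's or pan's centre (((y of packer_face_c0 in the frame of packer below 0.01 m and horizontal distance between packer and tray below 0.05 m and z of packer in the frame of tray between 0 and 0.009 m) or (y of packer_face_c0 in the frame of packer above 0.006 m and horizontal distance between packer and pan below 0.05 m and z of packer in the frame of pan between 0 and 0.009 m)) and angle between packer's own z axis and vertical below 0.17 rad and linear speed of packer below 0.02 m/s and contact force between packer and the fingers below 0.1 N); the robot touches nothing.
It fails at once if the bottle, the bar or the column is shifted by more than 20 mm, or the bottle tipped (distance of any of bottle, bar, column from where it was at the start of the episode above 0.02 m or angle between bottle's own z axis and vertical above 0.3 rad).
It also fails if it takes over 32 s, if anything falls off the work surface, if the arm or the gripper's body presses on something with over 40 N, if the wrist force passes 120 N, or if a joint passes its speed limit or range.

## Working session

There is one attempt and no reset: what is moved stays moved. The work goes in short steps, Python scripts to look and compute and a tool call to move; the robot and the scene stay as the last step left them, time stands still between calls to the robot, and variables do not carry over. Pictures are saved under pics/ and viewed, about 8 in all and at most 12, crops included, and the job is handed in when it is done.

Besides the shell and the picture viewer there is one more tool, called after "Call:" as name(argument=value, ...) on one line, values as JSON. play_rows: Moves the arm, as the interface text tells. Its arguments: {"type":"object","properties":{"dp":{"type":"array"},"dr":{"type":"array"},"grip":{"type":"number"},"squeeze":{"type":"number"}},"required":["dp","dr"]}

```bash
mkdir -p pics; cat > h.py <<'E'
from plant import *
import numpy as np, cv2
def ray(c,u,v):
    K=np.array([[c["fx"],0,c["cx"]],[0,c["fy"],c["cy"]],[0,0,1]]);
    p=cv2.undistortPoints(np.array([[[u,v]]],float),K,np.array(c["dist"]))[0,0]
    return np.array([p[0],p[1],1.])
def pt(c,d,u,v):
    w=d[int(v)-1:int(v)+2,int(u)-1:int(u)+2]; z=np.median(w[w>0])
    return np.array(c["eye"])+np.array(c["rotation"])@(ray(c,u,v)*z)
def onz(c,u,v,z):
    r=np.array(c["rotation"])@ray(c,u,v); e=np.array(c["eye"]); return e+r*(z-e[2])/r[2]
E
python3 - <<'E'
from h import *
print(get_obs())
for n in("top","side"):
    p,d=camera(n);c=get_calibration(n);print(n,c["eye"],np.round(c["rotation"],3).tolist(),c["fx"])
    np.savez(f"{n}.npz",p=p,d=d); cv2.imwrite(f"pics/{n}1.png",cv2.resize(p[:,:,::-1],(800,600)))
E
```

```text
{'time_s': 0.0, 'joint_positions': array([-7.21922714e+01,  1.36804862e+01, -8.16118118e-01,  7.55852751e+01,
       -4.98519190e-04,  9.00020243e+01]), 'joint_velocities': array([ 0.04030898, -0.0226911 ,  0.04389168, -0.15614636, -0.11088075,
        0.07939632]), 'tau': array([ 4.31670114e-04, -5.38781297e+01,  3.46434152e+01,  1.87566370e-02,
       -3.78646882e-05, -2.95658367e-06]), 'position': array([ 0.16043251, -0.49946568,  0.24168754]), 'ee_rot': array([-1.79918121e+02,  5.01411532e-04,  1.78057050e+01]), 'ft_force': array([-1.57366322,  0.01711343,  0.07318533]), 'moment': array([ 0.01685576,  0.0505275 , -0.00870931]), 'grip_width': 0.08517368112565903}
top [0.37459557 0.00745742 1.10796494] [-167.479, 0.023, -93.031] 409.6925603412749
side [0.05395686 0.73039712 0.65527306] [-123.616, 1.135, -144.094] 417.2383166048576
```

View pics/top1.png

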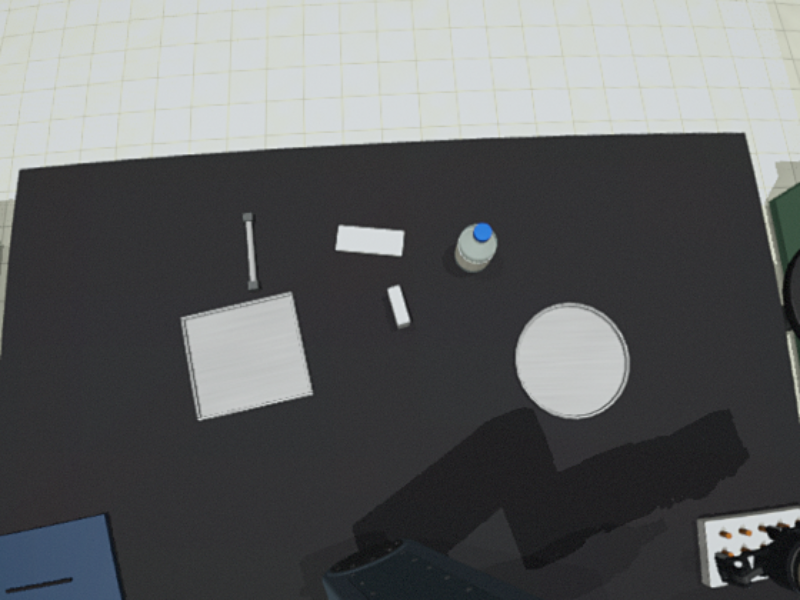

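View pics/side1.png

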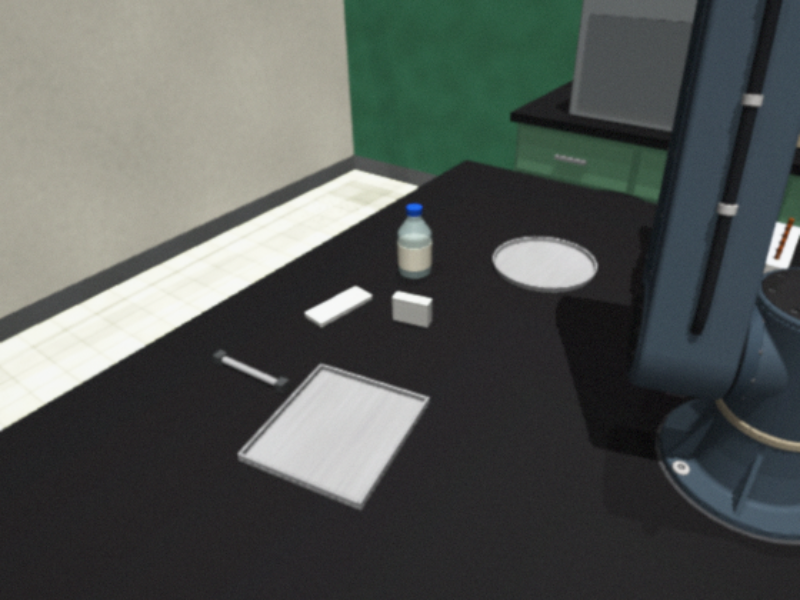

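The top picture shows, at 800x600, the packer near (398,306), bar (370,240), bottle (476,248), column (250,250), tray (247,356) and pan (572,360). The side picture shows the packer near (412,309), with its top and long face visible.

```bash
sed -i 's/^import numpy/from scipy.spatial.transform import Rotation as Ro\nimport numpy/; s/np.array(c\["rotation"\])/RM(c)/' h.py; cat >> h.py <<'E'
def RM(c): return Ro.from_euler("xyz",c["rotation"],degrees=True).as_matrix()
def pts(c,d):
    v,u=np.nonzero(d>0); K=np.array([[c["fx"],0,c["cx"]],[0,c["fy"],c["cy"]],[0,0,1]])
    q=cv2.undistortPoints(np.stack([u,v],1)[:,None].astype(float),K,np.array(c["dist"]))[:,0]
    return np.array(c["eye"])+(np.c_[q,np.ones(len(q))]*d[v,u][:,None])@RM(c).T
E
python3 - <<'E'
from h import *
S=1.4286
R={}
for n,box in(("top",(380,278,420,334)),("side",(384,284,440,332))):
    z=np.load(n+".npz");c=get_calibration(n);p,d=z["p"],z["d"]
    print(n)
    # packer top points by depth
    m=np.zeros_like(d); a=[int(k/S) for k in box]; m[a[1]:a[3],a[0]:a[2]]=d[a[1]:a[3],a[0]:a[2]]
    P=pts(c,m); T=P[(P[:,2]>.043)]; print("zmax",np.percentile(P[:,2],[2,50,90,98]),len(T))
    if len(T)>8:
        r=cv2.minAreaRect((T[:,:2]*1000).astype(np.float32)); print(r, cv2.boxPoints(r).tolist(), T[:,2].mean())
    cr=p[a[1]-5:a[3]+5,a[0]-5:a[2]+5,::-1]; k=8; cv2.imwrite(f"pics/{n}c.png",cv2.resize(cr,None,fx=k,fy=k,interpolation=cv2.INTER_CUBIC)); print("crop origin",a[0]-5,a[1]-5)
    for nm,(u,v),h in (("trayctr",(247,356) if n=="top" else (337,432),.004),("panctr",(572,360) if n=="top" else (545,264),.004),("bar",(370,240) if n=="top" else (340,306),.012)):
        print(nm,pt(c,d,u/S,v/S).round(4),onz(c,u/S,v/S,h).round(4))
    for nm,L,h in (("trayc",[(181,318),(292,293),(313,394),(199,420)] if n=="top" else [(321,366),(429,400),(361,505),(240,457)],.014),("col",[(249,217),(253,285)],.009),("bot",[(482,232)],.15)):
        if n=="side" and nm!="trayc": continue
        L=[onz(c,u/S,v/S,h) for u,v in L]; print(nm,np.round(L,3).tolist(),np.mean(L,0).round(4))
E
python3 - <<'E'
import cv2,numpy as np
a=cv2.imread("pics/topc.png");b=cv2.imread("pics/sidec.png");o=np.zeros((max(a.shape[0],b.shape[0]),a.shape[1]+b.shape[1],3),np.uint8)
o[:a.shape[0],:a.shape[1]]=a;o[:b.shape[0],a.shape[1]:]=b;print(a.shape,b.shape);cv2.imwrite("pics/cc.png",o)
E
```

```text
top
zmax [-0.00415597  0.00058315  0.04955485  0.05192062] 221
((591.9821166992188, -11.490299224853516), (70.07215881347656, 21.92658042907715), 13.046228408813477) [[555.3756103515625, -8.718935012817383], [560.3251953125, -30.079551696777344], [628.588623046875, -14.261663436889648], [623.6390380859375, 7.0989532470703125]] 0.04946621587354386
crop origin 260 189
trayctr [0.5171 0.2803 0.0042] [0.5171 0.2804 0.004 ]
panctr [ 0.4763 -0.3388  0.0029] [ 0.4762 -0.3385  0.004 ]
bar [0.7328 0.0356 0.0107] [0.7324 0.0355 0.012 ]
trayc [[0.595, 0.407, 0.014], [0.633, 0.19, 0.014], [0.439, 0.155, 0.014], [0.4, 0.37, 0.014]] [0.5169 0.2805 0.014 ]
col [[0.795, 0.276, 0.009], [0.655, 0.267, 0.009]] [0.725  0.2715 0.009 ]
bot [[0.692, -0.162, 0.15]] [ 0.6918 -0.1615  0.15  ]
side
zmax [-0.00245238  0.00088161  0.0478902   0.05062027] 179
((593.0699462890625, -9.76942253112793), (71.3801040649414, 27.353973388671875), 9.305461883544922) [[555.6380004882812, -2.043426990509033], [560.0610961914062, -29.037429809570312], [630.5018920898438, -17.495418548583984], [626.0787963867188, 9.498584747314453]] 0.048630871267945366
crop origin 263 193
trayctr [0.5154 0.2889 0.0025] [0.5143 0.2899 0.004 ]
panctr [ 0.4727 -0.3404  0.0012] [ 0.4709 -0.3358  0.004 ]
bar [0.7236 0.0425 0.0109] [0.7224 0.0437 0.012 ]
trayc [[0.629, 0.199, 0.014], [0.435, 0.164, 0.014], [0.397, 0.375, 0.014], [0.588, 0.411, 0.014]] [0.512  0.2874 0.014 ]
(392, 304, 3) (352, 392, 3)
```

View pics/cc.png

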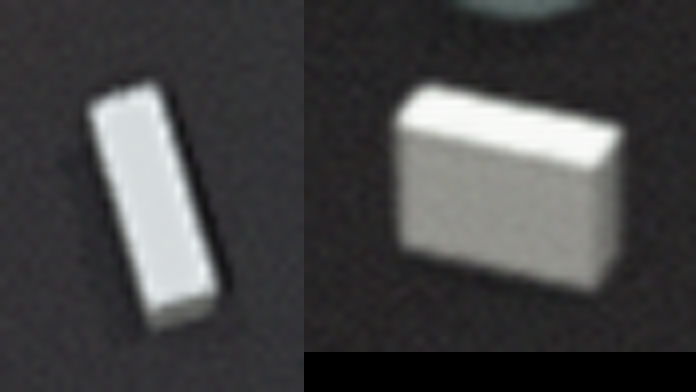

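The crop shows the packer's top face with far corners at (90,103) and (158,82) and near corners at (217,293) and (148,310) in the crop. Both views put it about 50 mm high, centred near (0.592, -0.011), with its long axis at about 13° yaw. I'm moving over it now.

Call:
play_rows(dp=[[0.875,-0.52,0],[1.75,-1.04,0],[2.625,-1.56,0],[3.5,-2.08,0],[4.375,-2.6,0],[5.25,-3.12,0],[6.125,-3.64,0],[7.0,-4.155,0]], dr=[[0,0,0.01],[0,0,0.02],[0,0,0.03],[0,0,0.04],[0,0,0.05],[0,0,0.06],[0,0,0.07],[0,0,0.084]], grip=1)

```text
time_s: 1.1
position: [0.3769, -0.2548, 0.2421]
ee_rot: [-180.0, 0.0, 13.0]
ft_force: [-0.2, 0.9, -0.2]
grip_width: 0.0852
```

```bash
python3 -c "
from h import *
o=get_obs();print(o['joint_positions'].round(1),o['position'],o['ee_rot'],o['time_s'])
R=Ro.from_euler('xyz',o['ee_rot'],degrees=True).as_matrix();print((R.T@(np.array([.592,-.0115,.13])-o['position'])/.04).round(3))"
```

```text
[-34.1   6.8  -9.4  73.8   0.  133. ] [ 0.37690606 -0.25476306  0.24211729] [-1.79981275e+02  1.46256601e-02  1.29697885e+01] 1.1
[ 6.606 -4.719  2.803]
```

Call:
play_rows(dp=[[0.95,-0.68,0.33],[1.9,-1.36,0.66],[2.85,-2.04,1.0],[3.8,-2.71,1.33],[4.7,-3.36,1.65],[5.6,-4.0,1.95],[6.3,-4.5,2.2],[6.606,-4.72,2.3]], dr=[[0,0,0],[0,0,0],[0,0,0],[0,0,0],[0,0,0],[0,0,0],[0,0,0],[0,0,0]])

```text
time_s: 2.1
position: [0.5917, -0.0111, 0.1491]
ee_rot: [-180.0, 0.1, 13.1]
ft_force: [-0.1, -0.7, 0.7]
grip_width: 0.0853
```

```bash
python3 - <<'E'
from h import *
o=get_obs();print(o['joint_positions'].round(1),o['position'],o['ee_rot'],o['time_s'],o['joint_velocities'].round(1))
c=get_calibration("wrist");p,d=camera("wrist");np.savez("w.npz",p=p,d=d);cv2.imwrite("pics/w1.png",p[:,:,::-1])
P=pts(c,d);T=P[(P[:,2]>.04)&(P[:,2]<.06)&(abs(P[:,0]-.592)<.06)&(abs(P[:,1]+.011)<.05)]
r=cv2.minAreaRect((T[:,:2]*1000).astype(np.float32));print(len(T),T[:,2].mean(),r,cv2.boxPoints(r))
E
```

```text
[ -1.1  22.7  -1.5  65.9   0.  165.8] [ 0.59170504 -0.01113409  0.14906896] [-1.79966525e+02  9.26488904e-02  1.30859995e+01] 2.1 [ 7.8  7.1  7.6  0.7 -0.4  8.2]
2830 0.05007697241123767 ((592.0088500976562, -12.532157897949219), (71.00828552246094, 21.923349380493164), 13.109740257263184) [[554.9438    -9.909111]
 [559.9163   -31.261082]
 [629.0739   -15.155205]
 [624.1014     6.196766]]
```

View pics/w1.png

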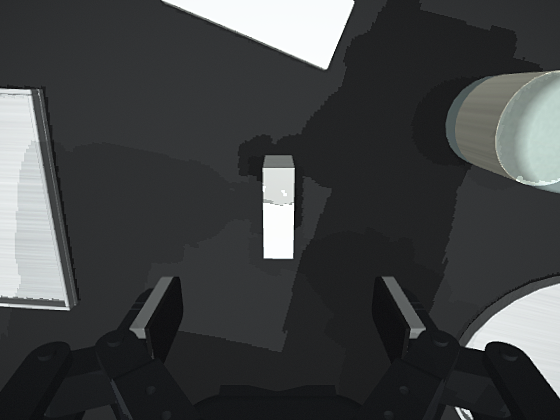

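The wrist view shows the packer's top face centred between the pads at about (278,207) and aligned with them, and nothing in the way of the fingers. Going down.

Call:
play_rows(dp=[[0,0.03,0.4],[0,0.03,0.9],[0,0.03,1.4],[0,0.03,1.9],[0,0.03,2.4],[0,0.03,2.8],[0,0.03,3.1],[0,0.03,3.2]], dr=[[0,0,0],[0,0,0],[0,0,0],[0,0,0],[0,0,0],[0,0,0],[0,0,0],[0,0,0]])

```text
time_s: 3.15
position: [0.5911, -0.014, 0.0216]
ee_rot: [-180.0, 0.0, 13.0]
ft_force: [0.3, 0.5, 0.6]
grip_width: 0.0855
```

Call:
play_rows(dp=[[0,0,0],[0,0,0],[0,0,0],[0,0,0],[0,0,0],[0,0,0],[0,0,0],[0,0,0]], dr=[[0,0,0],[0,0,0],[0,0,0],[0,0,0],[0,0,0],[0,0,0],[0,0,0],[0,0,0]], grip=0, squeeze=20)

```text
time_s: 4.15
position: [0.5919, -0.0136, 0.0228]
ee_rot: [-180.0, -0.0, 13.0]
ft_force: [-1.0, 1.2, 5.8]
grip_width: 0.0213
```

Call:
play_rows(dp=[[0,0,0],[0,0,0],[0,0,0],[0,0,0],[0,0,0],[0,0,0],[0,0,0],[0,0,0]], dr=[[0,0,0],[0,0,0],[0,0,0],[0,0,0],[0,0,0],[0,0,0],[0,0,0],[0,0,0]])

```text
time_s: 5.15
position: [0.5919, -0.0136, 0.0228]
ee_rot: [-180.0, -0.1, 13.0]
ft_force: [-0.9, 0.9, 5.8]
grip_width: 0.0214
```

The opening reads 21.4 mm at a gentle 20 N, and the wrist camera gave about 21.9 mm, so it goes in the rectangular tray. I'll firm the grip and lift.

Call:
play_rows(dp=[[0,0,0],[0,0,-0.1],[0,0,-0.3],[0,0,-0.7],[0,0,-1.2],[0,0,-1.7],[0,0,-2.2],[0,0,-2.5]], dr=[[0,0,0],[0,0,0],[0,0,0],[0,0,0],[0,0,0],[0,0,0],[0,0,0],[0,0,0]], squeeze=60)

```text
time_s: 6.15
position: [0.5921, -0.0137, 0.1242]
ee_rot: [180.0, -0.1, 13.0]
ft_force: [0.1, 0.2, -2.0]
grip_width: 0.0204
```

Call:
play_rows(dp=[[-0.01,-0.4,0],[-0.03,-1.2,0],[-0.05,-2.1,0],[-0.07,-3.0,0],[-0.1,-3.9,0],[-0.12,-4.8,0],[-0.14,-5.6,0],[-0.15,-6.2,0]], dr=[[0,0,-0.05],[0,0,-0.12],[0,0,-0.2],[0,0,-0.28],[0,0,-0.36],[0,0,-0.44],[0,0,-0.52],[0,0,-0.56]])

```text
time_s: 7.15
position: [0.5284, 0.2285, 0.1215]
ee_rot: [-179.9, 0.1, 45.4]
ft_force: [0.2, 0.2, -3.4]
grip_width: 0.021
```

```bash
python3 - <<'E'
from h import *
o=get_obs();print(o['joint_positions'].round(1),o['position'],o['ee_rot'],o['time_s'],o['grip_width'],o['ft_force'])
c=get_calibration("wrist");p,d=camera("wrist");cv2.imwrite("pics/w2.png",p[:,:,::-1])
R=Ro.from_euler('xyz',o['ee_rot'],degrees=True).as_matrix();print((R.T@(np.array([.516,.282,.06])-o['position'])/.04).round(3))
E
```

```text
[ 23.4  22.3  -6.5  61.3   0.  158. ] [0.52841967 0.22847914 0.1215293 ] [-1.79943718e+02  6.98583266e-02  4.53721193e+01] 7.15 0.021031546551724286 [ 0.21605269  0.23296002 -3.35714656]
[ 0.736 -1.159  1.538]
```

View pics/w2.png

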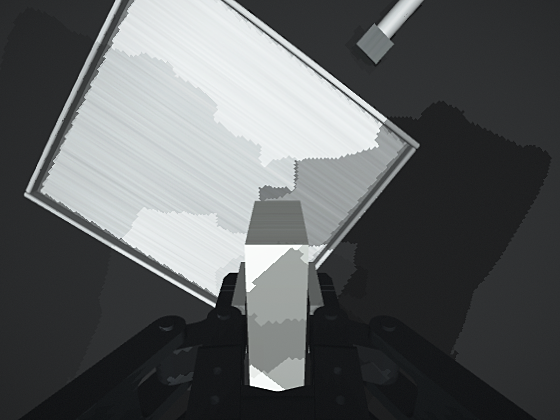

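The packer is held straight between the fingers (top face about (278,315)), with the tray ahead and the column clear at the upper right.

Call:
play_rows(dp=[[0.1,-0.16,0.1],[0.3,-0.5,0.3],[0.5,-0.8,0.6],[0.65,-1.0,0.9],[0.736,-1.16,1.2],[0.736,-1.16,1.4],[0.736,-1.16,1.54],[0.736,-1.16,1.54]], dr=[[0,0,0],[0,0,0],[0,0,0],[0,0,0],[0,0,0],[0,0,0],[0,0,0],[0,0,0]])

```text
time_s: 8.2
position: [0.5179, 0.2798, 0.0604]
ee_rot: [-180.0, 0.0, 45.1]
ft_force: [-0.6, -0.6, -2.1]
grip_width: 0.0205
```

Call:
play_rows(dp=[[0,0,0],[0,0,0.1],[0,0,0.25],[0,0,0.4],[0,0,0.55],[0,0,0.65],[0,0,0.7],[0,0,0.7]], dr=[[0,0,0],[0,0,0],[0,0,0],[0,0,0],[0,0,0],[0,0,0],[0,0,0],[0,0,0]])

```text
time_s: 9.2
position: [0.5179, 0.2802, 0.0326]
ee_rot: [-180.0, 0.0, 45.1]
ft_force: [0.2, 0.7, -2.1]
grip_width: 0.0209
```

```bash
python3 - <<'E'
from h import *
o=get_obs();print(o['joint_positions'].round(1),o['position'],o['ee_rot'],o['time_s'],o['grip_width'],o['ft_force'])
p,d=camera("side");cv2.imwrite("pics/s2.png",cv2.resize(p[220:380,130:330,::-1],None,fx=3.5,fy=3.5,interpolation=cv2.INTER_CUBIC))
E
```

```text
[ 28.4  27.9 -11.8  50.3   0.  163.3] [0.51785704 0.28020922 0.03264279] [-1.79991170e+02  5.70851098e-03  4.50811580e+01] 9.2 0.020947985547488657 [ 0.18855159  0.74654114 -2.12404531]
```

View pics/s2.png

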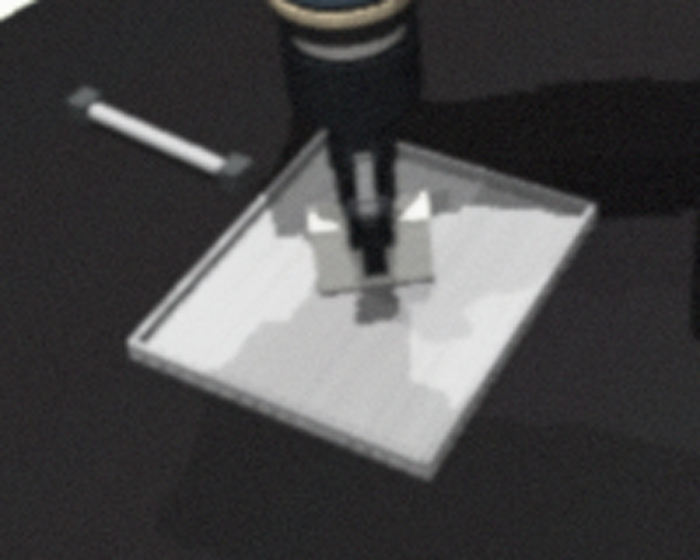

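The side crop shows the packer upright just above the tray floor at about (372,250), roughly mid-tray. I'm lowering the last few millimetres until it touches.

Call:
play_rows(dp=[[0,0,0.02],[0,0,0.05],[0,0,0.07],[0,0,0.09],[0,0,0.11],[0,0,0.12],[0,0,0.13],[0,0,0.13]], dr=[[0,0,0],[0,0,0],[0,0,0],[0,0,0],[0,0,0],[0,0,0],[0,0,0],[0,0,0]])

```text
time_s: 10.25
position: [0.5179, 0.2802, 0.0275]
ee_rot: [-180.0, -0.0, 45.1]
ft_force: [0.2, -0.3, -1.5]
grip_width: 0.0208
```

Call:
play_rows(dp=[[0,0,0.01],[0,0,0.015],[0,0,0.02],[0,0,0.025],[0,0,0.03],[0,0,0.03],[0,0,0.03],[0,0,0.03]], dr=[[0,0,0],[0,0,0],[0,0,0],[0,0,0],[0,0,0],[0,0,0],[0,0,0],[0,0,0]])

```text
time_s: 11.25
position: [0.5179, 0.2802, 0.0269]
ee_rot: [180.0, -0.0, 45.1]
ft_force: [-2.5, -0.9, 6.6]
grip_width: 0.0203
```

It's touching the floor (+6.6 N up), so I'll release.

Call:
play_rows(dp=[[0,0,0],[0,0,0],[0,0,0],[0,0,0],[0,0,0],[0,0,0],[0,0,0],[0,0,0]], dr=[[0,0,0],[0,0,0],[0,0,0],[0,0,0],[0,0,0],[0,0,0],[0,0,0],[0,0,0]], grip=0.7, squeeze=20)

```text
time_s: 12.25
position: [0.5179, 0.2802, 0.0264]
ee_rot: [-180.0, -0.0, 45.1]
ft_force: [0.4, -0.0, -0.1]
grip_width: 0.0603
```

Call:
play_rows(dp=[[0,0,-0.1],[0,0,-0.4],[0,0,-0.8],[0,0,-1.4],[0,0,-2.0],[0,0,-2.6],[0,0,-3.2],[0,0,-3.5]], dr=[[0,0,0],[0,0,0],[0,0,0],[0,0,0],[0,0,0],[0,0,0],[0,0,0],[0,0,0]])

```text
time_s: 13.25
position: [0.5185, 0.2805, 0.1688]
ee_rot: [180.0, -0.2, 45.1]
ft_force: [0.2, 0.3, 0.3]
grip_width: 0.0598
```

Call:
play_rows(dp=[[-0.3,0.3,0],[-1,1,0],[-1.7,1.7,0],[-2.4,2.4,0],[-3,3,0],[-3.5,3.5,0],[-3.8,3.8,0],[-3.8,3.8,0]], dr=[[0,0,0],[0,0,0],[0,0,0],[0,0,0],[0,0,0],[0,0,0],[0,0,0],[0,0,0]])

```text
time_s: 14.25
position: [0.5178, 0.0641, 0.1659]
ee_rot: [-180.0, 0.0, 45.0]
ft_force: [-0.3, -0.4, -0.5]
grip_width: 0.0593
```

```bash
python3 - <<'E'
from h import *
o=get_obs();print(o['position'],o['time_s'],o['grip_width'],o['ft_force'])
p,d=camera("side");c=get_calibration("side");cv2.imwrite("pics/s3.png",cv2.resize(p[:,:,::-1],(800,600)))
for n in("side","top"):
    c=get_calibration(n);d=camera(n)[1];P=pts(c,d);T=P[(P[:,2]>.046)&(P[:,2]<.062)&(np.hypot(P[:,0]-.517,P[:,1]-.282)<.07)]
    print(n,len(T),T[:,2].mean() if len(T) else 0,cv2.minAreaRect((T[:,:2]*1000).astype(np.float32)) if len(T)>5 else 0)
E
```

```text
[0.51779089 0.0640722  0.1658814 ] 14.25 0.059325029124896275 [-0.27842649 -0.35521731 -0.52720151]
side 339 0.05260595731554795 ((518.49755859375, 282.2461242675781), (69.79606628417969, 24.581058502197266), 44.18564224243164)
top 241 0.05331435577035976 ((519.2960205078125, 280.39666748046875), (71.83040618896484, 22.59762191772461), 45.634212493896484)
```

View pics/s3.png

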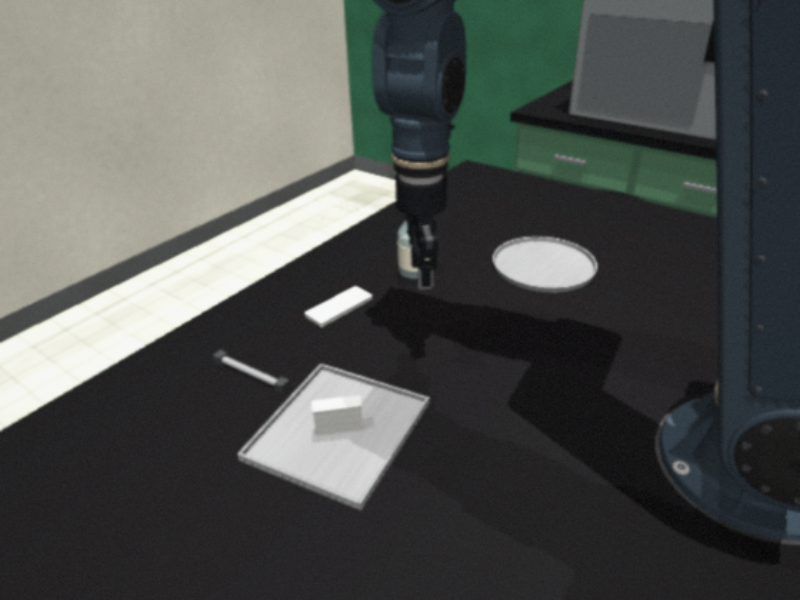

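The packer stands upright mid-tray at (337,412). The bottle, bar and column are where they were at the start, and the arm is clear of everything. Handing in.

```bash
python3 -c "
from plant import *
print(hand_in())"
```

```text
the job is handed in; nothing more can be done
None
```

I put the packer in the rectangular tray, let go, moved the arm clear and handed the job in at about 14.4 s of the 32 s allowed. No verdict was reported.

- **Thickness:** pinched gently at 20 N, the fingers read 21.4 mm, and the wrist camera gave about 21.9 mm. At a firmer 60 N the reading fell to about 20.4–21.0 mm. All of these are thinner than 24 mm.
- **Placing:** I lowered it until the wrist force showed it touching the floor (+6.6 N), then opened the fingers.
- **Last checks:** both cameras showed the packer upright, its top at about 53 mm (50 mm plus the 4 mm tray floor). It stands at about (0.519, 0.281), within 10 mm of the tray centre I measured.
- **Bystanders:** the bar and column had not visibly moved. The bottle was partly hidden behind the gripper in the last picture, but what showed was in place, and the arm never came near it.
- **Disagreements:** the side and top cameras differed by about 2 mm on the packer's final position and by about 8 mm on the tray centre. Both are well inside the 50 mm tolerance.

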